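Seat the geared creasing tool in the card plotter's carriage

ROBOT

A 6-joint arm with a two-finger parallel gripper is mounted at the origin on a cart in front of the work surface, level with it; the furniture and walls round the work are solid. World frame = base frame: x ahead of the robot, y to its left, z up, the work surface at z = 0. Lengths are in mm, angles in rad, forces in N, time in s.
With the tool pointing down it reaches from about 300 to 875 mm from the base axis. Payload 6.4 kg.
Tool frame: the origin (TCP) lies at the very end of the fingers, on their centre line; the grasp point (between the pads) lies 19 mm behind it; z points along the fingers, y is the line along which they close (so a half turn about z gives the same grasp; the last joint's range is limited). The gripper opens to 85 mm and grips with 20 to 120 N. Pads are 22 mm wide; open, the fingers measure 114 mm over their backs; the gripper's body (76 mm by 85 mm) begins 54 mm behind the grasp point. The pads swing forward as they close: fully open they stand 13 mm farther back than shut.
Start: joints at [-1.327, 0.181, 1.607, -0, 1.354, -0.206], TCP at [250.019, -517.814, 194.188] pointing down, gripper open.
Joint ranges: [-2.99, 2.99], [-0.89, 2.07], [0.3, 2.58], [-1.14, 4.28], [0, 2.63], [-3.12, 3.12]. Speed limits (rad/s): [2.57, 2.57, 3.01, 3.14, 3.14, 3.14].

INTERFACE

Orientations are given as a rotation vector (axis times angle).
In Python, from rig import robot gives the robot as it stands.
- The arm moves only by the tool arm_command, never from a script. Its argument "moves" is a list of rows, each an object of numbers: "dx", "dy", "dz": the shift along the tool's x, y, z in cm; "ax", "ay", "az": the turn, a rotation vector about the tool's x, y, z in rad; "jaw": the closure, from 0 (fully open) to 1 (shut). A call has exactly 10 rows; each row is the pose to reach, as a shift and turn from the pose commanded when the call began, along the tool's axes at that moment; what a row does not reach only later rows make up. A row lasts 1/8 s, in which the tool goes at most 62.5 mm and 10.7 degrees, less where a joint would pass 70% of its speed; a pose out of reach is approached as far as the arm can. A call with a gripper value outside its range is refused whole. The fingers move at their own pace and stop on an object; "grip_force" is the grip in N (left out, the last holds). Time passes only in rows, so rows that repeat a pose let the fingers close, or fill a call up. It gives the time, the measured TCP pose, the force, the opening and the grip force at its end, in the units of the state.
- robot.get_state(): the state, without advancing time (a new reading comes with each control period).
- robot.snapshot(name): name is "scene" or "top" or "wrist"; returns the picture (384x512x3 uint8, red, green, blue); there is no depth.
- robot.get_calibration(name): a dict with "fovy" (degrees; the focal length in pixels is half the picture's height over the tangent of half this angle, whatever the lens; pixels are square), "cx", "cy" (the principal point, pixels), "view" (4x4, takes a point from world to camera coordinates). Camera axes: x right, y down, z forward; pixel columns grow to the right and rows downward; lengths in mm; the calibration is good to about 2 mm. A picture is of the moment at which its call begins: read the wrist's pose just before it. get_calibration takes no time and is no camera call; for the wrist camera it gives the pose at the moment of the call.
- robot.sign_off(): hands the job in; it is judged then, once.
The state is a dict: "clock": time; "q": joint angles; "joint_vel": joint speeds; "joint_torque": joint torques, N m; "eef_pos": TCP position; "tcp_rot": TCP orientation; "contact_force": force on the tool from outside, world axes, zero at the start; "ft_torque": the same for the moment, N m; "grip_width": finger opening in mm; "grasp_force": force on a finger pad.
Only numpy, scipy, OpenCV 4.12 (cv2) and the standard library are available. Lean on these libraries where they do the work, as an engineer would, in place of code of your own. Each camera call takes 0.05 s, during which the arm holds its last target. There are 200 camera calls.

TASK

Take the geared creasing tool (blue head, white gear) out of the wooden stand and fit it into the card plotter's carriage: push its barrel upright down the guide hole and past the sprung jaw, turn it until its teeth mesh with the brass drive wheel, without forcing the teeth, and slide it fully home against the sprung collar. Finish while still gripping the tool and pressing it home, so that I can tighten the clamp screw. Leave the grey knife in the stand, and the glue stick, ink bottle and eraser where they are.

Things in the scene. Friction and masses are not known exactly. Their poses are not given: they have to be found in the camera images.
- creaser_grip (a point): creasing tool: blue head, white gear, steel barrel; 124 mm tall, 56-98 g, upright in the stand. Point: centre of the head, on the axis, 100 mm above the tip. z up; the head's flats face +y and -y, 24 mm apart (30 mm along x). Head: 28 mm below to 24 mm above this point. Then the 10 mm thick gear, its underside 40 mm below the point; then the 60 mm long barrel, 16 mm across, the last 14 mm tapered.
- creaser_seat (a point): point on the creasing tool's axis at the gear's underside, 40 mm below creaser_grip, same axes. Gear: 34.6 mm across, 10 straight teeth, one on the +x axis, rolling radius 15 mm, tooth spacing 9.42 mm. In the stand this face rests on the wood, 68 mm above the table; lift 65 mm or more to clear the hole.
- socket (a point): carriage of the card plotter (white bed, aluminium beam between grey end blocks, 85 mm high): centre of the 17.8 mm guide hole in the black top plate, at its top face, 84 mm above the table. z up, +y to the drive wheel, +x to the beam. Fully home, creaser_seat is here (creaser_grip 40 mm above). 23 to 41 mm below are the fork and the jaw.
- drive_wheel: brass 8-tooth wheel, fixed, axis 27.5 mm from the socket along its +y. Origin on the axis, 84 mm above the table; one tooth on its +x (angle varies), 28.6 mm across, rolling radius 12 mm, top 94 mm above the table (hub 96). On the line between the axes the tool's teeth must face the wheel's gaps to about 4 degrees of tool angle (repeats every 36); else the tool stops 10 mm short of home.
- jaw (a joint): sprung jaw with an orange nose, hinged under the top plate's front edge; 0 = shut, about 0.3 rad = pushed out by a barrel standing in the fork. The tip meets it about 31 mm below the plate's top face; passing it takes a few N of push, after that it drags on the barrel by a few N.
- collar (a joint): steel spring collar round the guide hole, standing 6 mm above the top plate; the gear's underside pushes it down. 0 = up, 0.006 m = flush with the plate (tool fully home). It pushes back with 4 N at first and 11 N when flush, enough to lift the tool again if let go.
- knife_grip (a point): plain knife tool: the same size and shape, but grey head and a smooth black flange, 29 mm across, in place of the gear; stands in the other hole. Point 100 mm above its tip. Leave it there.
- stand: wooden tool stand 130 x 56 x 68 mm, fixed; origin under its centre. Two holes 70 mm apart along its x axis, 35 mm from the centre.
- glue_mid (a point): glue stick standing upright, 26 mm across, 95 mm tall; point half-way up. Leave alone.
- ink_mid (a point): dark blue ink bottle, 46 x 46 x 57 mm; point half-way up. Leave alone.
- eraser_mid (a point): white eraser in a blue sleeve, 22 x 55 x 12 mm; its centre. Leave alone.

How it is judged (in metres and radians):
On the way, in this order (a step that is already met when the one before it is completed fails the run):
1. the creasing tool has been lifted clear of the stand (height (world z) of creaser_grip above 0.166 m), for 0.1 s.
2. its barrel has gone down the guide hole and past the jaw (value of joint jaw above 0.15 rad and horizontal distance between creaser_seat and socket below 0.004 m), for 0.1 s.
At the end, for the whole second after the job is handed in: The creasing tool stands home in the carriage: gear underside within 1.5 mm of the top plate, within 2.5 mm of the hole's axis, upright within 4 degrees, collar pressed in more than 4.5 mm, jaw pushed out by the barrel, still and still gripped; knife and bystanders where they were (z of creaser_seat in the frame of socket between -0.002 and 0.0015 m and horizontal distance between creaser_seat and socket below 0.0025 m and angle between creaser_grip's own z axis and vertical below 0.07 rad and value of joint collar above 0.0045 m and value of joint jaw above 0.15 rad and contact force between the fingers and creaser above 2 N and linear speed of creaser below 0.02 m/s and distance of knife_grip from where it was at the start of the episode below 0.015 m and distance of each of glue_mid, ink_mid, eraser_mid from where it was at the start of the episode below 0.03 m); the arm keeps its last pose, push and grip.
It fails at once if the gear teeth were forced (over 60 N between gear and drive wheel) (contact force between creaser and drive_wheel above 60 N).
It fails at once if the knife tool was pushed out of its place or a bystander was knocked (moved over 30 mm) (distance of any of knife_grip, glue_mid, ink_mid, eraser_mid from where it was at the start of the episode above 0.03 m).
It also fails if it takes over 48 s, if anything falls off the work surface, if the arm or the gripper's body presses on something with over 40 N, if the wrist force passes 120 N, or if a joint passes its speed limit or range.

## Working session

There is one attempt and no reset: what is moved stays moved. The work goes in short steps, Python scripts to look and compute and a tool call to move; the robot and the scene stay as the last step left them, time stands still between calls to the robot, and variables do not carry over. Pictures are saved under pics/ and viewed, at most 10 in all, crops included, and the job is handed in when it is done.

Besides the shell and the picture viewer there is one more tool, called after "Emit:" as a command line: name --argument value ..., lists and objects as JSON in quotes. arm_command: Moves the arm, as the interface text tells. Its arguments: {"type":"object","properties":{"moves":{"type":"array"},"grip_force":{"type":"number"}},"required":["moves"]}

```bash
mkdir -p pics
cat > h.py <<'E'
import numpy as np, cv2
from rig import robot
from scipy.spatial.transform import Rotation as R
def snap(n,f):
    c=robot.get_calibration(n); im=robot.snapshot(n); cv2.imwrite('pics/'+f,im[:,:,::-1]); np.savez('pics/'+f+'.npz',view=c['view'],k=[c['fovy'],c['cx'],c['cy']]); return im,c
def K(c):
    f=192/np.tan(np.radians(c['fovy'])/2); return f
def ray(c,u,v):
    V=np.array(c['view']); d=V[:3,:3].T@np.array([(u-c['cx'])/K(c),(v-c['cy'])/K(c),1]); o=-V[:3,:3].T@V[:3,3]; return o,d
def atz(c,u,v,z):
    o,d=ray(c,u,v); return o+d*(z-o[2])/d[2]
def proj(c,p):
    V=np.array(c['view']); q=V[:3,:3]@np.array(p)+V[:3,3]; return np.array([c['cx'],c['cy']])+K(c)*q[:2]/q[2]
E
python3 - <<'E'
from h import *
a,c=snap('top','top0.png'); b,d=snap('scene','scene0.png')
for n in ('top','scene','wrist'): print(n,robot.get_calibration(n))
print(robot.get_state())
E
```

```text
top {'fovy': 46.27145784713137, 'cx': 254.5427345705785, 'cy': 182.65509727706322, 'view': array([[ 2.03498876e-02, -9.99438942e-01,  2.66023027e-02,
        -4.29749376e+01],
       [-9.93474247e-01, -2.32008393e-02, -1.11672026e-01,
         5.84841549e+02],
       [ 1.12226567e-01, -2.41561895e-02, -9.93388985e-01,
         1.34904867e+03],
       [ 0.00000000e+00,  0.00000000e+00,  0.00000000e+00,
         1.00000000e+00]])}
scene {'fovy': 45.556920830593334, 'cx': 254.038114775521, 'cy': 186.02131446196572, 'view': array([[-5.20561964e-01, -8.53552381e-01,  2.15307945e-02,
         2.75267715e+02],
       [-3.81053313e-01,  2.09681562e-01, -9.00462112e-01,
         3.11134974e+02],
       [ 7.64076969e-01, -4.76950706e-01, -4.34401208e-01,
         8.67959785e+02],
       [ 0.00000000e+00,  0.00000000e+00,  0.00000000e+00,
         1.00000000e+00]])}
wrist {'fovy': 68.21820469626778, 'cx': 254.12156013664924, 'cy': 190.5893483548215, 'view': array([[ 4.34983623e-01, -9.00435777e-01, -2.15858989e-03,
        -5.73755299e+02],
       [-8.68145318e-01, -4.20018551e-01,  2.64401444e
[... 220 characters left out ...]
': array([-1.32731655e+00,  1.81509995e-01,  1.60791869e+00,  4.54153951e-05,
        1.35378675e+00, -2.06321615e-01]), 'joint_vel': array([ 5.88548691e-04, -1.29409053e-03, -3.77133375e-03, -1.41986857e-03,
       -5.42254240e-04,  3.93072158e-05]), 'joint_torque': array([ 1.25044789e-04, -4.45877516e+01, -3.52235627e+01, -2.86225104e-04,
        4.14868453e-03,  4.38785861e-06]), 'eef_pos': array([ 249.88432706, -517.24554004,  193.34480653]), 'tcp_rot': array([-3.06089658e+00, -7.00228157e-01, -2.22725136e-05]), 'contact_force': array([ 0.46604739, -0.12420299, -1.1288857 ]), 'ft_torque': array([-0.02319059,  0.03243099, -0.02754792]), 'grasp_force': 0.0, 'grip_width': 85.46607463131086}
```

View pics/top0.png

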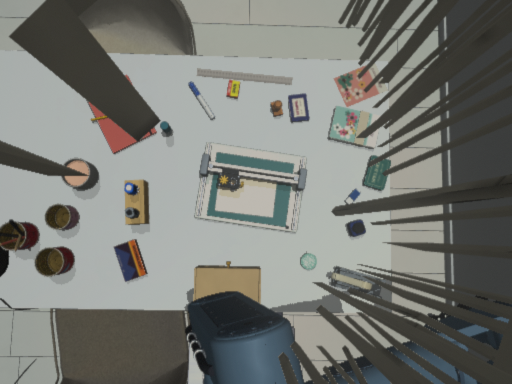

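View pics/scene0.png

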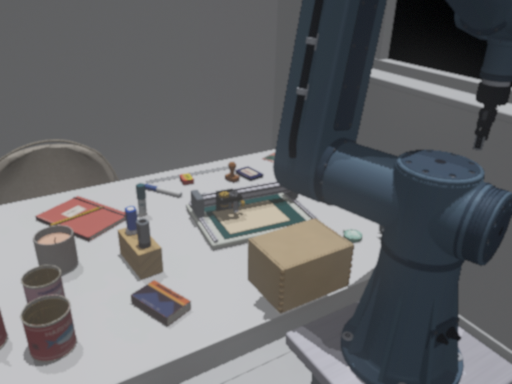

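The top view shows the stand at about (136,202), with the blue creaser head at (130,188) and the grey knife at (130,213). The carriage is near (230,180), glue stick (166,128), ink bottle (356,228) and eraser (352,196). The scene view agrees, with the blue head at (131,217) and the knife at (144,232).

Run:
```python
from h import *
c=robot.get_calibration('top')
for n,u,v,z in [('creaser',130,188,124),('knife',130,213,124),('stand',136,202,68),('standTL',125,181,68),('standTR',147,181,68),('standBL',126,223,68),('standBR',148,223,68),('car',232,180,84),('beamL',205,165,85),('beamR',302,179,85),('mug',62,217,80),('glue',166,128,95)]: print(n,atz(c,u,v,z).round())
s=robot.get_state(); Rt=R.from_rotvec(s['tcp_rot']).as_matrix(); print(Rt.round(3))
w=robot.get_calibration('wrist'); V=np.array(w['view']); print('cam in tool',(Rt.T@(-V[:3,:3].T@V[:3,3]-s['eef_pos'])).round(1)); print((V[:3,:3]@Rt).round(3))
```

```text
creaser [552. 326. 124.]
knife [481. 323. 124.]
stand [516. 321.  68.]
standTL [578. 356.  68.]
standTR [579. 291.  68.]
standBL [453. 347.  68.]
standBR [455. 283.  68.]
car [586.  38.  84.]
beamL [629. 119.  85.]
beamR [ 594. -170.   85.]
mug [467. 530.  80.]
glue [735. 237.  95.]
[[ 0.901  0.435 -0.   ]
 [ 0.435 -0.901  0.002]
 [ 0.    -0.002 -1.   ]]
cam in tool [  66.9   -0.2 -179.2]
[[ 0.     1.     0.001]
 [-0.964  0.    -0.265]
 [-0.265 -0.     0.964]]
```

Emit:
arm_command --moves '[{"dx":5,"dy":-3,"dz":-3,"az":0.1,"jaw":0},{"dx":52,"dy":-33,"dz":-3,"az":0.57,"jaw":0},{"dx":52,"dy":-33,"dz":-3,"az":0.57,"jaw":0},{"dx":52,"dy":-33,"dz":-3,"az":0.57,"jaw":0},{"dx":52,"dy":-33,"dz":-3,"az":0.57,"jaw":0},{"dx":52,"dy":-33,"dz":-3,"az":0.57,"jaw":0},{"dx":52,"dy":-33,"dz":-3,"az":0.57,"jaw":0},{"dx":52,"dy":-33,"dz":-3,"az":0.57,"jaw":0},{"dx":52,"dy":-33,"dz":-3,"az":0.57,"jaw":0},{"dx":52,"dy":-33,"dz":-3,"az":0.57,"jaw":0}]'

```text
schema error: expected keys dx, dy, dz, ax, ay, az, jaw
```

Run:
```python
from h import *
s=robot.get_state(); print(s['clock'],s['eef_pos'],s['tcp_rot'],s['joint_vel'].round(2),s['q'].round(2))
robot.snapshot('wrist')
a,c=snap('wrist','w1.png')
im=cv2.imread('pics/w1.png'); 
print(proj(c,[586,38,84]),robot.get_state()['eef_pos'])
```

```text
0.1 [ 249.88432706 -517.24554004  193.34480653] [-3.06089658e+00 -7.00228157e-01 -2.22725136e-05] [ 0. -0. -0. -0. -0.  0.] [-1.33  0.18  1.61  0.    1.35 -0.21]
[-401.32487365 -805.34464006] [ 249.93233678 -517.456222    193.61320413]
```

View pics/w1.png

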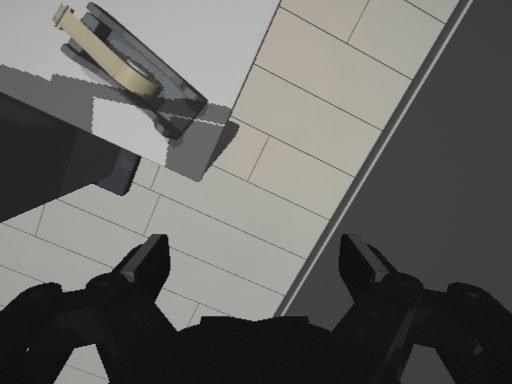

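The move was refused because every row needs all the keys. The picture only shows the start view: fingertips at about (150,250) and (355,250), and a tape dispenser at upper left. I'll resend it.

Emit:
arm_command --moves '[{"dx":5,"dy":-3,"dz":-3,"ax":0,"ay":0,"az":0.1,"jaw":0},{"dx":52,"dy":-33,"dz":-3,"ax":0,"ay":0,"az":0.57,"jaw":0},{"dx":52,"dy":-33,"dz":-3,"ax":0,"ay":0,"az":0.57,"jaw":0},{"dx":52,"dy":-33,"dz":-3,"ax":0,"ay":0,"az":0.57,"jaw":0},{"dx":52,"dy":-33,"dz":-3,"ax":0,"ay":0,"az":0.57,"jaw":0},{"dx":52,"dy":-33,"dz":-3,"ax":0,"ay":0,"az":0.57,"jaw":0},{"dx":52,"dy":-33,"dz":-3,"ax":0,"ay":0,"az":0.57,"jaw":0},{"dx":52,"dy":-33,"dz":-3,"ax":0,"ay":0,"az":0.57,"jaw":0},{"dx":52,"dy":-33,"dz":-3,"ax":0,"ay":0,"az":0.57,"jaw":0},{"dx":52,"dy":-33,"dz":-3,"ax":0,"ay":0,"az":0.57,"jaw":0}]'

```text
clock: 1.45
eef_pos: [573.8, 4.4, 224.2]
tcp_rot: [3.136, -0.188, 0.0]
contact_force: [0.5, -1.1, 0.1]
grip_width: 85.6
grasp_force: 0.0
```

Run:
```python
from h import *
s=robot.get_state(); print(s['clock'],s['eef_pos'],s['tcp_rot'],s['joint_vel'].round(2),s['q'].round(2))
for i in range(3): robot.snapshot('wrist')
a,c=snap('wrist','w2.png')
print(proj(c,[586,38,84]),robot.get_state()['eef_pos'])
p=proj(c,[586,38,84]).astype(int)
```

```text
1.45 [573.7613905    4.36623446 224.21376628] [ 3.13568313e+00 -1.88459995e-01  4.77322229e-04] [ 0.87  0.56 -0.62 -0.    0.06  0.87] [-0.2   0.15  1.58 -0.    1.41  1.49]
[224.58009055 165.45704271] [572.82552699   3.59741624 223.59084726]
```

View pics/w2.png

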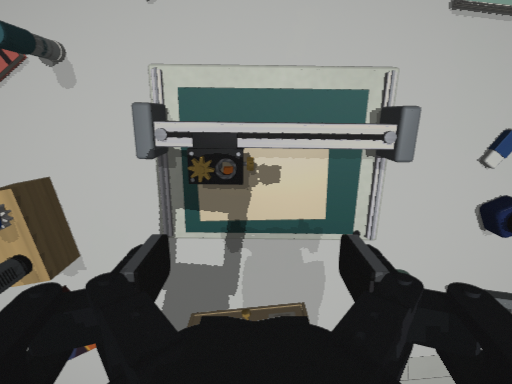

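The wrist view shows the brass wheel at (201,169) and the guide hole at (227,169), with the orange jaw nose in it. Beam above them; stand at the left edge. I'll fix the rough positions and then go closer.

Run:
```python
from h import *
s=robot.get_state(); c=robot.get_calibration('wrist')
print('hole',atz(c,227,169,84),'wheel',atz(c,201,169,94),'beam',atz(c,162,134,85),atz(c,389,137,85))
for p in [(0,235),(30,276)]: print(atz(c,*p,68))
print(s['eef_pos'],R.from_rotvec(s['tcp_rot']).as_matrix().round(3))
```

```text
hole [581.00679117  34.01576517  84.        ] wheel [586.19863138  61.39030681  94.        ] beam [628.35725642  99.4605827   85.        ] [ 595.85179564 -148.97082395   85.        ]
[527.01103016 336.78316062  68.        ]
[464.99186516 317.98731931  68.        ]
[572.82552699   3.59741624 223.59084726] [[ 0.993 -0.117 -0.001]
 [-0.117 -0.993 -0.   ]
 [-0.001  0.    -1.   ]]
```

Emit:
arm_command --moves '[{"dx":-4,"dy":-4.4,"dz":3,"ax":0,"ay":0,"az":0,"jaw":0},{"dx":-4,"dy":-4.4,"dz":6,"ax":0,"ay":0,"az":0,"jaw":0},{"dx":-4,"dy":-4.4,"dz":9.4,"ax":0,"ay":0,"az":0,"jaw":0},{"dx":-4,"dy":-4.4,"dz":9.4,"ax":0,"ay":0,"az":0,"jaw":0},{"dx":-4,"dy":-4.4,"dz":9.4,"ax":0,"ay":0,"az":0,"jaw":0},{"dx":-4,"dy":-4.4,"dz":9.4,"ax":0,"ay":0,"az":0,"jaw":0},{"dx":-4,"dy":-4.4,"dz":9.4,"ax":0,"ay":0,"az":0,"jaw":0},{"dx":-4,"dy":-4.4,"dz":9.4,"ax":0,"ay":0,"az":0,"jaw":0},{"dx":-4,"dy":-4.4,"dz":9.4,"ax":0,"ay":0,"az":0,"jaw":0},{"dx":-4,"dy":-4.4,"dz":9.4,"ax":0,"ay":0,"az":0,"jaw":0}]'

```text
clock: 2.9
eef_pos: [538.5, 51.0, 130.2]
tcp_rot: [3.136, -0.188, -0.0]
contact_force: [0.9, -0.4, -0.3]
grip_width: 85.5
grasp_force: 0.0
```

Run:
```python
from h import *
s=robot.get_state(); print(s['clock'],s['eef_pos'])
a,c=snap('wrist','w3.png')
p=proj(c,[583,47,88]).astype(int); print(p)
x0,y0=p[0]-60,p[1]-45; print(x0,y0)
cv2.imwrite('pics/w3c.png',cv2.resize(a[y0:y0+90,x0:x0+120,::-1],None,fx=6,fy=6,interpolation=cv2.INTER_CUBIC))
```

```text
2.9 [538.49269115  50.9829216  130.17347151]
[252 142]
192 97
```

View pics/w3c.png

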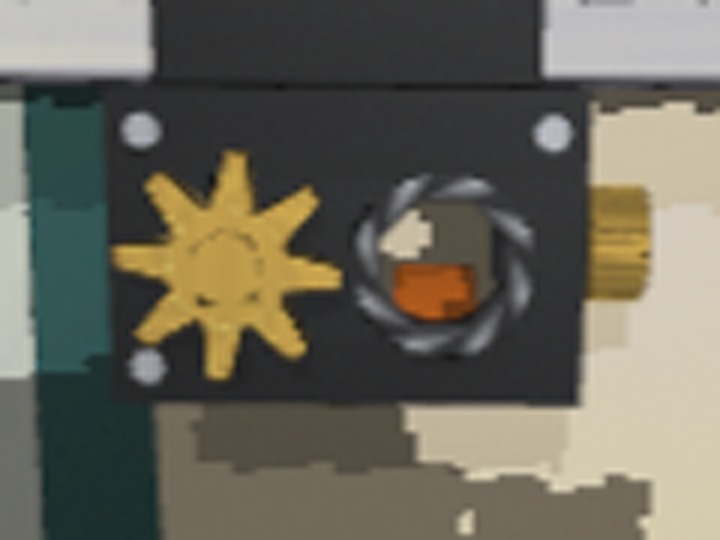

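The crop is clear: wheel centre at image (229.8,141.3), one tooth pointing nearly at the hole, and the collar centre at (266,141). Next I'll fit the wheel's phase and the hole in a metric warp.

```bash
cat >> h.py <<'E'
def load(f):
    d=np.load('pics/'+f+'.npz'); k=d['k']; return cv2.imread('pics/'+f),dict(view=d['view'],fovy=k[0],cx=k[1],cy=k[2])
def warp(im,c,cen,z,half=25,s=10):
    # metric map: col -> +x world, row -> -y  (image looks right-handed, x right, y up)
    n=int(2*half*s)
    w=[(-1,1),(1,1),(1,-1),(-1,-1)]
    src=np.float32([proj(c,[cen[0]+a*half,cen[1]+b*half,z]) for a,b in w])
    M=cv2.getPerspectiveTransform(src,np.float32([[0,0],[n,0],[n,n],[0,n]]))
    return cv2.warpPerspective(im,M,(n,n),flags=cv2.INTER_CUBIC)
def phase(mask,cen,n,r0,r1,s=10):
    yy,xx=np.nonzero(mask); x=(xx-cen[0])/s; y=-(yy-cen[1])/s; r=np.hypot(x,y); t=np.arctan2(y,x); k=(r>r0)&(r<r1)
    m=np.exp(1j*n*t[k]).mean(); return np.degrees(np.angle(m))/n, abs(m)
E
python3 - <<'E'
from h import *
im,c=load('w3.png')
g0=atz(c,229.8,141.3,94); h0=atz(c,266,141.2,90); print(g0,h0)
from scipy.optimize import minimize
W=warp(im,c,g0,94,20); hsv=cv2.cvtColor(W,cv2.COLOR_BGR2HSV)
m=((hsv[...,1]>110)&(hsv[...,2]>110)&(hsv[...,0]>12)&(hsv[...,0]<32)).astype(np.uint8)
n,l,st,ce=cv2.connectedComponentsWithStats(m); i=l[200,200] or 1+np.argmax(st[1:,4]); m=(l==i)
cnt=max(cv2.findContours(m.astype(np.uint8),0,2)[0],key=cv2.contourArea); (ex,ey),r=cv2.minEnclosingCircle(cnt); print('enc',ex,ey,r,'cent',ce[i])
# template fit: 8-tooth shape: outer-tip points distance; maximise phase strength
f=lambda p:-phase(m,p,8,8,14.5)[1]
o=minimize(f,[ex,ey],method='Nelder-Mead'); print(o.x,o.fun)
for cc in ([ex,ey],o.x): 
  wc=g0[:2]+np.array([cc[0]-200,200-cc[1]])/10; print('wheel',wc,phase(m,cc,8,8,14.5),phase(m,cc,8,11,14.3))
W2=warp(im,c,h0,90,15); g=cv2.cvtColor(W2,cv2.COLOR_BGR2GRAY)
# radial-gradient circle fit
def score(p):
    t=np.linspace(0,2*np.pi,360); e=lambda r: cv2.remap(cv2.GaussianBlur(g,(0,0),3).astype(np.float32),(p[0]+r*np.cos(t)).astype(np.float32)[None],(p[1]+r*np.sin(t)).astype(np.float32)[None],1).mean()
    return e(p[2]+4)-e(p[2]-6)
o=min((minimize(score,[150,150,r],method='Nelder-Mead',options=dict(initial_simplex=[[150,150,r],[160,150,r],[150,160,r],[150,150,r+6]])) for r in (110,120,130)),key=lambda o:o.fun)
print(o.x,o.fun,'hole',h0[:2]+np.array([o.x[0]-150,150-o.x[1]])/10)
cv2.imwrite('pics/chk.png',np.hstack([W,cv2.circle(cv2.resize(W2,(400,400)),(int(o.x[0]*4/3),int(o.x[1]*4/3)),int(o.x[2]*4/3),(0,0,255),1)]))
E
```

```text
[586.38632694  63.82362907  94.        ] [582.80589487  36.67298789  90.        ]
enc 201.0272979736328 196.74107360839844 143.84381103515625 cent [201.96364504 197.07517422]
[202.49581077 196.44076104] -0.6557566187551301
wheel [586.48905673  64.14952171] (np.float64(-12.477431472552713), np.float64(0.6527844586893993)) (np.float64(-12.583050801967625), np.float64(0.8327285868448145))
wheel [586.63590801  64.17955297] (np.float64(-12.48867712658473), np.float64(0.6557566187551301)) (np.float64(-12.59522431714881), np.float64(0.8343258514048447))
[153.50821888 147.23734596 115.59203175] -32.005645751953125 hole [583.15671676  36.9492533 ]
```

View pics/chk.png

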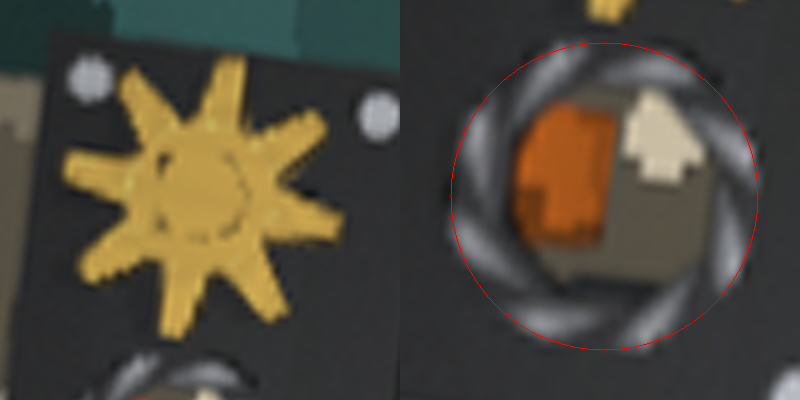

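Hole is at (583.2, 36.9) and wheel at (586.6, 64.2), 27.4 mm apart, which matches the given 27.5. The target creaser yaw is −2.7° + 36k. Now the stand.

Emit:
arm_command --moves '[{"dx":-1,"dy":-4,"dz":-3.5,"ax":0,"ay":0,"az":0,"jaw":0},{"dx":-6.4,"dy":-27,"dz":-3.5,"ax":0,"ay":0,"az":-0.12,"jaw":0},{"dx":-6.4,"dy":-27,"dz":-3.5,"ax":0,"ay":0,"az":-0.12,"jaw":0},{"dx":-6.4,"dy":-27,"dz":-3.5,"ax":0,"ay":0,"az":-0.12,"jaw":0},{"dx":-6.4,"dy":-27,"dz":-3.5,"ax":0,"ay":0,"az":-0.12,"jaw":0},{"dx":-6.4,"dy":-27,"dz":-3.5,"ax":0,"ay":0,"az":-0.12,"jaw":0},{"dx":-6.4,"dy":-27,"dz":-3.5,"ax":0,"ay":0,"az":-0.12,"jaw":0},{"dx":-6.4,"dy":-27,"dz":-3.5,"ax":0,"ay":0,"az":-0.12,"jaw":0},{"dx":-6.4,"dy":-27,"dz":-3.5,"ax":0,"ay":0,"az":-0.12,"jaw":0},{"dx":-6.4,"dy":-27,"dz":-3.5,"ax":0,"ay":0,"az":-0.12,"jaw":0}]'

```text
clock: 4.2
eef_pos: [507.7, 325.9, 165.3]
tcp_rot: [-3.142, 0.002, -0.0]
contact_force: [0.4, -0.3, -0.6]
grip_width: 85.4
grasp_force: 0.0
```

Run:
```python
from h import *
s=robot.get_state(); print(s['clock'],s['eef_pos'],s['tcp_rot'],s['q'].round(2))
a,c=snap('wrist','w4.png')
p=proj(c,[552,326,120]).astype(int); print(p, proj(c,[481,323,130]))
x0,y0=p[0]-80,p[1]-60; print(x0,y0)
cv2.imwrite('pics/w4c.png',cv2.resize(a[y0:y0+120,x0:x0+160,::-1],None,fx=5,fy=5,interpolation=cv2.INTER_CUBIC))
```

```text
4.2 [507.73562637 325.89449789 165.30921338] [-3.14154081e+00  2.28301484e-03 -3.09328375e-04] [ 0.37  0.27  1.56 -0.    1.31  1.95]
[254 142] [257.96922485 231.37932718]
174 82
```

View pics/w4c.png

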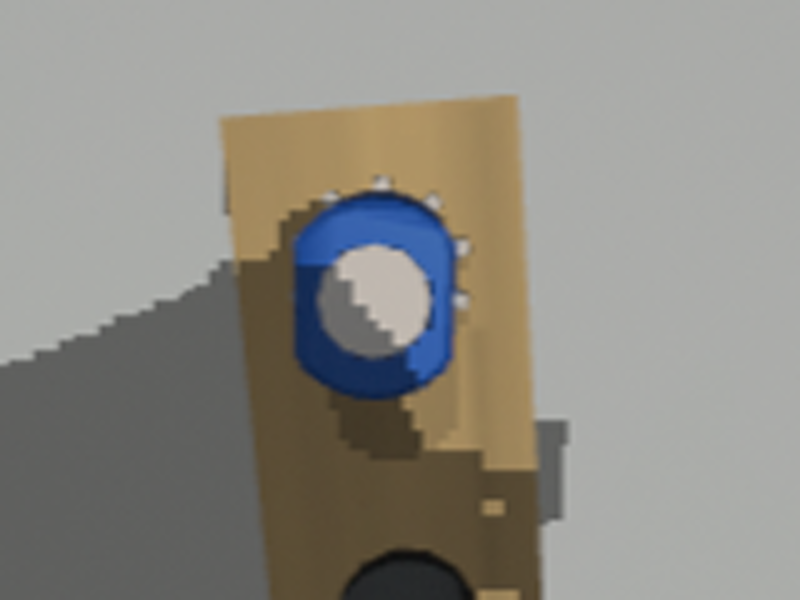

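The crop shows the blue head with its flats near vertical (columns 295 and 455). The white cap is centred at (374,300), and five gear tooth tips show on the upper right. I'll fit these.

Run:
```python
from h import *
from scipy.optimize import least_squares
im,c=load('w4.png')
P=lambda u,v,z: atz(c,174+u/5-.0,82+v/5,z)
print('cap',P(374,300,132))
print('head',P(295,300,132),P(455,300,132),P(375,192,132),P(375,398,132))
T=np.array([P(u,v,78)[:2] for u,v in [(330,198),(381,183),(433,203),(462,247),(461,300)]])
# tooth tip: radius ~16.8 (blob centre)
def f(p): 
    a=p[2]-np.radians(36)*np.arange(5); return (T-(p[:2]+16.6*np.c_[np.cos(a),np.sin(a)])).ravel()
o=least_squares(f,[550,330,.6]); print(o.x[:2],np.degrees(o.x[2]),(np.degrees(o.x[2])+18)%36-18,o.fun.round(1))
# stand edges direction
for a,b in [((518,96),(540,580)),((221,118),(262,500))]: 
    d=P(*a,68)-P(*b,68); print('edge',np.degrees(np.arctan2(d[1],d[0])))
hsv=cv2.cvtColor(im,cv2.COLOR_BGR2HSV); m=((hsv[...,0]>100)&(hsv[...,0]<125)&(hsv[...,1]>150)).astype(np.uint8)
m[:82]=0;m[210:]=0;m[:,:200]=0;m[:,320:]=0
cnt=max(cv2.findContours(m,0,2)[0],key=cv2.contourArea); print(cv2.minAreaRect(cnt))
```

```text
cap [553.52408928 330.00207733 132.        ]
head [553.53819441 341.73286509 132.        ] [553.50962794 317.97503715 132.        ] [569.09514556 329.7595352  132.        ] [538.84591442 329.94225103 132.        ]
[553.0513844  330.22705916] 34.372918716574546 -1.6270812834254542 [-0.1 -0.6 -0.3 -0.1 -0.4  0.   0.1  0.5  0.7  0.2]
edge 3.9069546584476984
edge 4.414718703872043
((248.5, 141.0), (40.0, 31.0), 90.0)
```

Creaser axis is at (553.4, 330.1) with yaw ≈ 0. I'll go over it and down.

Emit:
arm_command --moves '[{"dx":4.6,"dy":-0.4,"dz":0,"ax":0,"ay":0,"az":0,"jaw":0},{"dx":4.6,"dy":-0.4,"dz":0,"ax":0,"ay":0,"az":0,"jaw":0},{"dx":4.6,"dy":-0.4,"dz":2.5,"ax":0,"ay":0,"az":0,"jaw":0},{"dx":4.6,"dy":-0.4,"dz":5,"ax":0,"ay":0,"az":0,"jaw":0},{"dx":4.6,"dy":-0.4,"dz":7.3,"ax":0,"ay":0,"az":0,"jaw":0},{"dx":4.6,"dy":-0.4,"dz":7.3,"ax":0,"ay":0,"az":0,"jaw":0},{"dx":4.6,"dy":-0.4,"dz":7.3,"ax":0,"ay":0,"az":0,"jaw":0},{"dx":4.6,"dy":-0.4,"dz":7.3,"ax":0,"ay":0,"az":0,"jaw":0},{"dx":4.6,"dy":-0.4,"dz":7.3,"ax":0,"ay":0,"az":0,"jaw":0},{"dx":4.6,"dy":-0.4,"dz":7.3,"ax":0,"ay":0,"az":0,"jaw":0}]'

```text
clock: 5.5
eef_pos: [553.6, 330.7, 92.7]
tcp_rot: [-3.141, 0.0, -0.001]
contact_force: [0.9, 0.4, 0.5]
grip_width: 85.5
grasp_force: 0.0
```

Emit:
arm_command --moves '[{"dx":0,"dy":0,"dz":0,"ax":0,"ay":0,"az":0,"jaw":0.3},{"dx":0,"dy":0,"dz":0,"ax":0,"ay":0,"az":0,"jaw":0.5},{"dx":0,"dy":0,"dz":0,"ax":0,"ay":0,"az":0,"jaw":0.7},{"dx":0,"dy":0,"dz":0,"ax":0,"ay":0,"az":0,"jaw":1},{"dx":0,"dy":0,"dz":0,"ax":0,"ay":0,"az":0,"jaw":1},{"dx":0,"dy":0,"dz":0,"ax":0,"ay":0,"az":0,"jaw":1},{"dx":0,"dy":0,"dz":0,"ax":0,"ay":0,"az":0,"jaw":1},{"dx":0,"dy":0,"dz":0,"ax":0,"ay":0,"az":0,"jaw":1},{"dx":0,"dy":0,"dz":0,"ax":0,"ay":0,"az":0,"jaw":1},{"dx":0,"dy":0,"dz":0,"ax":0,"ay":0,"az":0,"jaw":1}]' --grip_force 70

```text
clock: 6.75
eef_pos: [553.6, 330.7, 92.5]
tcp_rot: [-3.141, 0.0, -0.001]
contact_force: [-0.2, -1.5, 4.9]
grip_width: 20.2
grasp_force: 69.0
```

Emit:
arm_command --moves '[{"dx":0,"dy":0,"dz":-1,"ax":0,"ay":0,"az":0,"jaw":1},{"dx":0,"dy":0,"dz":-2,"ax":0,"ay":0,"az":0,"jaw":1},{"dx":0,"dy":0,"dz":-3,"ax":0,"ay":0,"az":0,"jaw":1},{"dx":0,"dy":0,"dz":-4,"ax":0,"ay":0,"az":0,"jaw":1},{"dx":0,"dy":0,"dz":-5,"ax":0,"ay":0,"az":0,"jaw":1},{"dx":0,"dy":0,"dz":-6,"ax":0,"ay":0,"az":0,"jaw":1},{"dx":0,"dy":0,"dz":-7,"ax":0,"ay":0,"az":0,"jaw":1},{"dx":0,"dy":0,"dz":-8,"ax":0,"ay":0,"az":0,"jaw":1},{"dx":0,"dy":0,"dz":-9,"ax":0,"ay":0,"az":0,"jaw":1},{"dx":0,"dy":0,"dz":-9,"ax":0,"ay":0,"az":0,"jaw":1}]'

```text
clock: 8.0
eef_pos: [554.0, 330.9, 183.5]
tcp_rot: [-3.141, 0.0, -0.003]
contact_force: [-0.2, -0.1, 0.1]
grip_width: 19.8
grasp_force: 68.6
```

Run:
```python
from h import *
s=robot.get_state(); print(s['clock'],s['eef_pos'],s['tcp_rot'],s['contact_force'],s['ft_torque'])
a,c=snap('wrist','w5.png'); b,_=snap('scene','s5.png')
e=s['eef_pos']; print(proj(c,[e[0],e[1],e[2]+40]),proj(c,[e[0],e[1],e[2]-20]),proj(c,[e[0],e[1],e[2]-84]),proj(_,e))
q=proj(_,e).astype(int)
A=cv2.resize(a[120:300,165:345,::-1],(500,500),interpolation=cv2.INTER_CUBIC)
B=cv2.resize(b[q[1]-60:q[1]+65,q[0]-37:q[0]+38,::-1],(300,500),interpolation=cv2.INTER_CUBIC)
print(q); cv2.imwrite('pics/v5.png',np.hstack([A,B]))
```

```text
8.0 [554.03992468 330.88648914 183.48136623] [-3.14085364e+00  3.02148293e-04 -3.10495664e-03] [-0.17248366 -0.13250882  0.10736697] [-0.02733309  0.01154952  0.00380736]
[254.40477868 241.7859847 ] [254.42661402 206.3259228 ] [254.43964288 185.16735292] [127.50263859 187.83458842]
[127 187]
```

View pics/v5.png

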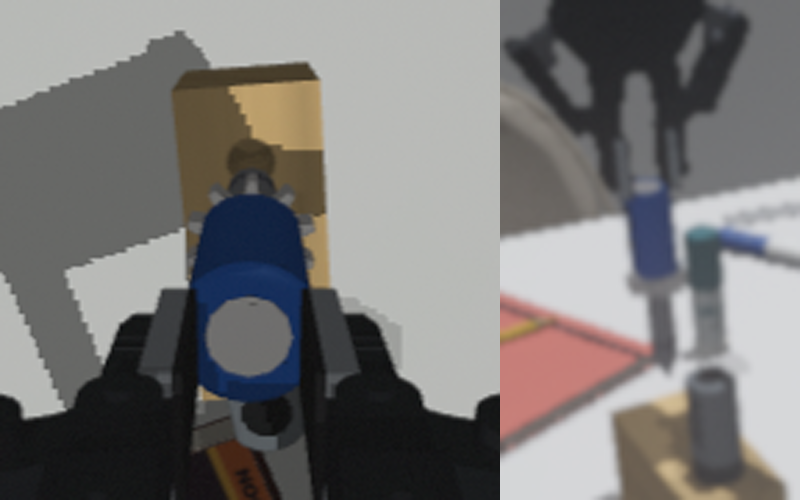

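The tool is lifted and sits upright and centred between the pads. The cap is at crop (250,335), the teeth are symmetric so yaw ≈ 0, and the knife is still in the stand. Next it goes to the carriage with a −2.7° turn.

Emit:
arm_command --moves '[{"dx":0,"dy":1,"dz":-2,"ax":0,"ay":0,"az":0,"jaw":1},{"dx":0.6,"dy":6,"dz":-2.5,"ax":0,"ay":0,"az":0.02,"jaw":1},{"dx":1.2,"dy":12,"dz":-2.5,"ax":0,"ay":0,"az":0.047,"jaw":1},{"dx":1.8,"dy":18,"dz":-2.5,"ax":0,"ay":0,"az":0.047,"jaw":1},{"dx":2.4,"dy":24,"dz":-2.5,"ax":0,"ay":0,"az":0.047,"jaw":1},{"dx":2.94,"dy":28,"dz":-2.5,"ax":0,"ay":0,"az":0.047,"jaw":1},{"dx":2.94,"dy":29.3,"dz":-2.5,"ax":0,"ay":0,"az":0.047,"jaw":1},{"dx":2.94,"dy":29.3,"dz":-1,"ax":0,"ay":0,"az":0.047,"jaw":1},{"dx":2.94,"dy":29.3,"dz":-0.5,"ax":0,"ay":0,"az":0.047,"jaw":1},{"dx":2.94,"dy":29.3,"dz":-0.5,"ax":0,"ay":0,"az":0.047,"jaw":1}]'

```text
clock: 9.35
eef_pos: [581.8, 39.2, 186.1]
tcp_rot: [-3.14, 0.071, 0.003]
contact_force: [0.3, -0.5, -0.0]
grip_width: 20.1
grasp_force: 68.7
```

Run:
```python
from h import *
for i in range(3): robot.snapshot('wrist')
s=robot.get_state(); print(s['clock'],s['eef_pos'],s['contact_force']); M=R.from_rotvec(s['tcp_rot']).as_matrix(); print('yaw',np.degrees(np.arctan2(M[1,0],M[0,0])),M[:,2])
a,c=snap('wrist','w6.png')
print(proj(c,[583.2,36.9,90]),proj(c,s['eef_pos']-[0,0,84.6]))
cv2.imwrite('pics/w6c.png',cv2.resize(a[110:260,155:355,::-1],None,fx=4,fy=4,interpolation=cv2.INTER_CUBIC))
```

```text
9.5 [582.80519891  38.54465262 187.3724004 ] [-0.18876028 -0.21105827  0.15768159]
yaw -2.6241036510279256 [ 2.92843504e-04  3.36160213e-05 -9.99999957e-01]
[255.97867398 181.27999902] [254.3614153  184.85801706]
```

View pics/w6c.png

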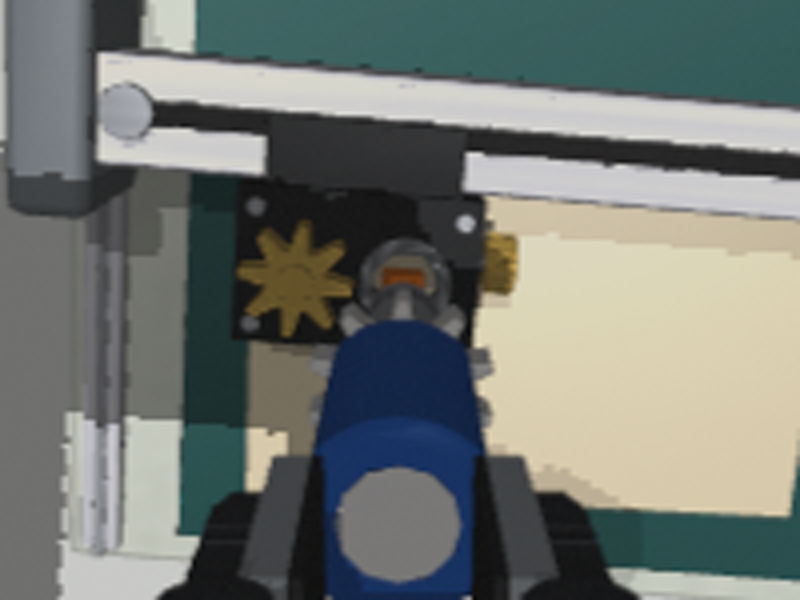

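The collar is at crop (405,283), where predicted, and the barrel tip is right over it. I'll nudge and lower the tapered tip into the hole.

Emit:
arm_command --moves '[{"dx":0.06,"dy":0.1,"dz":0,"ax":0,"ay":0,"az":0,"jaw":1},{"dx":0.06,"dy":0.1,"dz":0.4,"ax":0,"ay":0,"az":0,"jaw":1},{"dx":0.06,"dy":0.1,"dz":0.8,"ax":0,"ay":0,"az":0,"jaw":1},{"dx":0.06,"dy":0.1,"dz":1.2,"ax":0,"ay":0,"az":0,"jaw":1},{"dx":0.06,"dy":0.1,"dz":1.6,"ax":0,"ay":0,"az":0,"jaw":1},{"dx":0.06,"dy":0.1,"dz":2,"ax":0,"ay":0,"az":0,"jaw":1},{"dx":0.06,"dy":0.1,"dz":2.4,"ax":0,"ay":0,"az":0,"jaw":1},{"dx":0.06,"dy":0.1,"dz":2.7,"ax":0,"ay":0,"az":0,"jaw":1},{"dx":0.06,"dy":0.1,"dz":2.7,"ax":0,"ay":0,"az":0,"jaw":1},{"dx":0.06,"dy":0.1,"dz":2.7,"ax":0,"ay":0,"az":0,"jaw":1}]'

```text
clock: 10.8
eef_pos: [583.2, 36.7, 160.2]
tcp_rot: [-3.141, 0.074, 0.0]
contact_force: [-0.1, 0.8, -0.7]
grip_width: 19.9
grasp_force: 68.7
```

Emit:
arm_command --moves '[{"dx":0,"dy":0,"dz":0.2,"ax":0,"ay":0,"az":0,"jaw":1},{"dx":0,"dy":0,"dz":0.4,"ax":0,"ay":0,"az":0,"jaw":1},{"dx":0,"dy":0,"dz":0.6,"ax":0,"ay":0,"az":0,"jaw":1},{"dx":0,"dy":0,"dz":0.8,"ax":0,"ay":0,"az":0,"jaw":1},{"dx":0,"dy":0,"dz":1,"ax":0,"ay":0,"az":0,"jaw":1},{"dx":0,"dy":0,"dz":1.2,"ax":0,"ay":0,"az":0,"jaw":1},{"dx":0,"dy":0,"dz":1.4,"ax":0,"ay":0,"az":0,"jaw":1},{"dx":0,"dy":0,"dz":1.5,"ax":0,"ay":0,"az":0,"jaw":1},{"dx":0,"dy":0,"dz":1.5,"ax":0,"ay":0,"az":0,"jaw":1},{"dx":0,"dy":0,"dz":1.5,"ax":0,"ay":0,"az":0,"jaw":1}]'

```text
clock: 12.05
eef_pos: [583.1, 36.6, 145.0]
tcp_rot: [-3.141, 0.074, 0.001]
contact_force: [-1.0, 0.7, -2.3]
grip_width: 19.5
grasp_force: 68.7
```

Run:
```python
from h import *
E=[];F=[];T=[]
for i in range(4):
    robot.snapshot('wrist'); s=robot.get_state(); E.append(s['eef_pos']);F.append(s['contact_force']);T.append(s['ft_torque'])
print(s['clock'],np.mean(E,0),np.std(E,0),np.mean(F,0),np.mean(T,0))
```

```text
12.25 [583.13404926  36.59844847 145.04321683] [0.01664966 0.01510423 0.02455545] [-0.28372561  0.70990744 -1.28022538] [0.3002567  0.03232133 0.01542035]
```

There's only a slight sideways touch (about +1 N in y), so I'll shift +0.8 mm in y and push past the jaw, stopping with the gear just above the wheel.

Emit:
arm_command --moves '[{"dx":0,"dy":-0.08,"dz":0,"ax":0,"ay":0,"az":0,"jaw":1},{"dx":0,"dy":-0.08,"dz":0.3,"ax":0,"ay":0,"az":0,"jaw":1},{"dx":0,"dy":-0.08,"dz":0.6,"ax":0,"ay":0,"az":0,"jaw":1},{"dx":0,"dy":-0.08,"dz":0.9,"ax":0,"ay":0,"az":0,"jaw":1},{"dx":0,"dy":-0.08,"dz":1.2,"ax":0,"ay":0,"az":0,"jaw":1},{"dx":0,"dy":-0.08,"dz":1.5,"ax":0,"ay":0,"az":0,"jaw":1},{"dx":0,"dy":-0.08,"dz":1.8,"ax":0,"ay":0,"az":0,"jaw":1},{"dx":0,"dy":-0.08,"dz":2.1,"ax":0,"ay":0,"az":0,"jaw":1},{"dx":0,"dy":-0.08,"dz":2.2,"ax":0,"ay":0,"az":0,"jaw":1},{"dx":0,"dy":-0.08,"dz":2.2,"ax":0,"ay":0,"az":0,"jaw":1}]'

```text
clock: 13.5
eef_pos: [583.0, 37.4, 122.8]
tcp_rot: [-3.141, 0.074, 0.001]
contact_force: [-0.6, 0.7, 0.8]
grip_width: 19.8
grasp_force: 69.0
```

Run:
```python
from h import *
E=[];F=[];T=[]
for i in range(4):
    a,c=snap('wrist','w7.png'); s=robot.get_state(); E.append(s['eef_pos']);F.append(s['contact_force']);T.append(s['ft_torque'])
e=np.mean(E,0); print(s['clock'],e,np.mean(F,0),np.mean(T,0),s['tcp_rot'])
cv2.imwrite('pics/w7c.png',cv2.resize(a[140:270,165:345,::-1],None,fx=4.4,fy=4.4,interpolation=cv2.INTER_CUBIC))
```

```text
13.7 [583.02456518  37.39416297 122.84983066] [-0.23029705  0.5622331  -0.15072434] [ 0.00741425  0.13118288 -0.01154645] [-3.14066873e+00  7.41140459e-02  9.57205697e-04]
```

View pics/w7c.png

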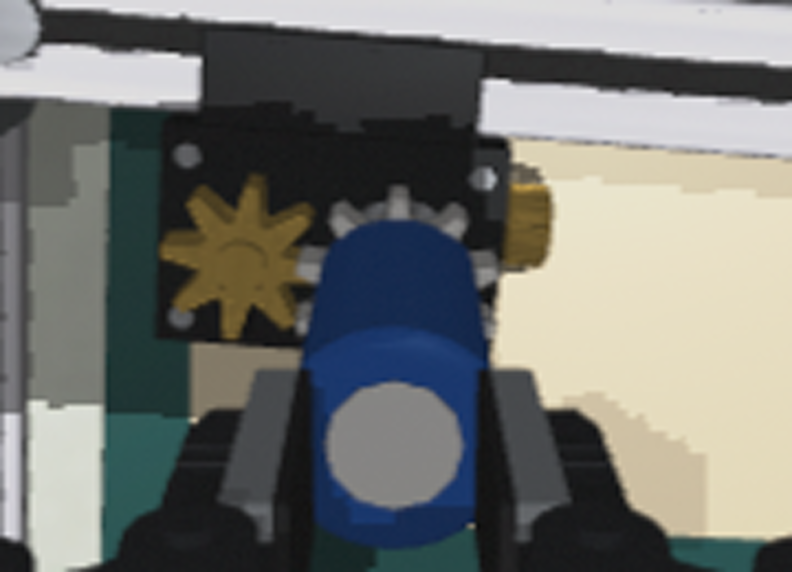

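The last picture shows the barrel standing in the hole with the gear just above the brass wheel. White teeth are at crop (399,190), (312,262) and (303,320), and a wheel tooth is near (300,272). I'll check the mesh angle numerically in this image.

Run:
```python
from h import *
im,c=load('w7.png'); e=np.array([583.02,37.39,122.85])
P=lambda u,v,z: atz(c,165+u/4.4,140+v/4.4,z)
ctr=e[:2]
zt=e[2]-24.6+10
for u,v in [(345,212),(399,188),(455,212),(312,262),(485,262),(303,318),(490,320)]:
    d=P(u,v,zt)[:2]-ctr; t=np.degrees(np.arctan2(d[1],d[0])); print(u,v,d.round(1),round(np.hypot(*d),1),'ang',round(t,1),'phase',round((t+18)%36-18,1))
# mask
W=warp(im,c,ctr,zt,22); hsv=cv2.cvtColor(W,cv2.COLOR_BGR2HSV)
m=(hsv[...,1]<45)&(hsv[...,2]>110)
for r in [(15,17.5),(16,17.5)]: 
    yy,xx=np.nonzero(m); x=(xx-220)/10;y=-(yy-220)/10; rr=np.hypot(x,y); t=np.degrees(np.arctan2(y,x)); k=(rr>r[0])&(rr<r[1]); h=np.histogram(t[k],bins=np.arange(-110,111,4))[0]; print(h)
    print(np.degrees(np.angle(np.exp(10j*np.radians(t[k&(abs(t)<125)])).mean()))/10)
# wheel again
W=warp(im,c,[586.6,64.2],94,20); hsv=cv2.cvtColor(W,cv2.COLOR_BGR2HSV)
m=((hsv[...,1]>110)&(hsv[...,2]>60)&(hsv[...,0]>12)&(hsv[...,0]<32)).astype(np.uint8)
n,l,st,ce=cv2.connectedComponentsWithStats(m); m=l==1+np.argmax(st[1:,4])
print('wheel',[phase(m,[200+a,200+b],8,9,14.3) for a,b in [(0,0),(5,0),(-5,0),(0,5),(0,-5)]])
```

```text
345 212 [15.6  7.1] 17.1 ang 24.3 phase -11.7
399 188 [19.2 -1.8] 19.3 ang -5.3 phase -5.3
455 212 [ 14.8 -10.6] 18.2 ang -35.6 phase 0.4
312 262 [ 7.5 12.9] 14.9 ang 59.9 phase -12.1
485 262 [  6.2 -15.2] 16.4 ang -67.9 phase 4.1
303 318 [-2.1 15. ] 15.1 ang 97.9 phase -10.1
490 320 [ -3.9 -15.7] 16.2 ang -103.8 phase 4.2
[213 123 140  39   9   7   0  57 280 239  38   0   0   0   0   0  90 283
 238  23   0   0   0   0   0 220 285 131   0   0   0   0   0  37 264 269
  23   0   0   0   0   0  38 227 209   4   0   0   0   0   0   6 132  76
   0]
-3.729456829648344
[175 122 135  38   9   7   0  34 172 133   5   0   0   0   0   0  42 175
 131   0   0   0   0   0   0 117 178  61   0   0   0   0   0   4 156 161
   3   0   0   0   0   0   2 122 101   0   0   0   0   0   0   0  41  30
   0]
-3.1865377923996356
wheel [(np.float64(-13.621187469349081), np.float64(0.39947438542742825)), (np.float64(-13.203039628065804), np.float64(0.4384361384281077)), (np.float64(-14.194913965711137), np.float64(0.33735214789521933)), (np.float64(-13.797830371263549), np.float64(0.40860323065292664)), (np.float64(-13.466782843972076), np.float64(0.3534210219294642))]
```

Run:
```python
from h import *
from scipy.optimize import minimize
for f,e,zt,hi in [('w7.png',[583.02,37.39],108.2,110),('w6.png',[582.81,38.54],172.8,100),('w4.png',[553.4,330.1],78,150)]:
    im,c=load(f); W=warp(im,c,e,zt,22); hsv=cv2.cvtColor(W,cv2.COLOR_BGR2HSV)
    m=((hsv[...,1]<50)&(hsv[...,2]>hi)); yy,xx=np.nonzero(m)
    def ph(p):
        x=(xx-220)/10-p[0];y=-(yy-220)/10-p[1]; r=np.hypot(x,y); t=np.arctan2(y,x); k=(r>14.5)&(r<17.6)&(abs(t)<1.9); return np.exp(10j*t[k]).mean() if k.sum()>50 else 0
    o=minimize(lambda p:-abs(ph(p))+.01*(p@p),[0,0],method='Nelder-Mead',options=dict(initial_simplex=[[0,0],[1,0],[0,1]]))
    print(f,o.x,o.fun,np.degrees(np.angle(ph(o.x)))/10)
```

```text
w7.png [0.9892022  1.38994605] -0.8068625452595696 -7.926989023033187
w6.png [-0.16125636  4.03062064] -0.7230186910658363 17.16521161264294
w4.png [ 0.17978359 -0.10909249] -0.9093957566959292 -0.6633395897010794
```

The gear phase agrees with the target to about 1–2°, so I'll keep the angle and lower gently, watching the force.

Emit:
arm_command --moves '[{"dx":0,"dy":0,"dz":0.08,"ax":0,"ay":0,"az":0,"jaw":1},{"dx":0,"dy":0,"dz":0.16,"ax":0,"ay":0,"az":0,"jaw":1},{"dx":0,"dy":0,"dz":0.24,"ax":0,"ay":0,"az":0,"jaw":1},{"dx":0,"dy":0,"dz":0.32,"ax":0,"ay":0,"az":0,"jaw":1},{"dx":0,"dy":0,"dz":0.4,"ax":0,"ay":0,"az":0,"jaw":1},{"dx":0,"dy":0,"dz":0.46,"ax":0,"ay":0,"az":0,"jaw":1},{"dx":0,"dy":0,"dz":0.5,"ax":0,"ay":0,"az":0,"jaw":1},{"dx":0,"dy":0,"dz":0.53,"ax":0,"ay":0,"az":0,"jaw":1},{"dx":0,"dy":0,"dz":0.53,"ax":0,"ay":0,"az":0,"jaw":1},{"dx":0,"dy":0,"dz":0.53,"ax":0,"ay":0,"az":0,"jaw":1}]'

```text
clock: 14.95
eef_pos: [583.3, 37.4, 117.8]
tcp_rot: [3.141, -0.074, -0.0]
contact_force: [-0.6, 0.2, 2.8]
grip_width: 19.7
grasp_force: 69.2
```

Only jaw drag (2.8 N) so far. I'll go down 2 mm more.

Emit:
arm_command --moves '[{"dx":0,"dy":0,"dz":0.03,"ax":0,"ay":0,"az":0,"jaw":1},{"dx":0,"dy":0,"dz":0.06,"ax":0,"ay":0,"az":0,"jaw":1},{"dx":0,"dy":0,"dz":0.09,"ax":0,"ay":0,"az":0,"jaw":1},{"dx":0,"dy":0,"dz":0.12,"ax":0,"ay":0,"az":0,"jaw":1},{"dx":0,"dy":0,"dz":0.15,"ax":0,"ay":0,"az":0,"jaw":1},{"dx":0,"dy":0,"dz":0.18,"ax":0,"ay":0,"az":0,"jaw":1},{"dx":0,"dy":0,"dz":0.2,"ax":0,"ay":0,"az":0,"jaw":1},{"dx":0,"dy":0,"dz":0.2,"ax":0,"ay":0,"az":0,"jaw":1},{"dx":0,"dy":0,"dz":0.2,"ax":0,"ay":0,"az":0,"jaw":1},{"dx":0,"dy":0,"dz":0.2,"ax":0,"ay":0,"az":0,"jaw":1}]'

```text
clock: 16.2
eef_pos: [583.3, 37.4, 115.8]
tcp_rot: [-3.141, 0.074, 0.0]
contact_force: [-1.2, -0.2, 1.5]
grip_width: 19.7
grasp_force: 69.2
```

The gear is now below the wheel's top with no resistance, so the teeth mesh. On to the collar.

Emit:
arm_command --moves '[{"dx":0,"dy":0,"dz":0.08,"ax":0,"ay":0,"az":0,"jaw":1},{"dx":0,"dy":0,"dz":0.16,"ax":0,"ay":0,"az":0,"jaw":1},{"dx":0,"dy":0,"dz":0.24,"ax":0,"ay":0,"az":0,"jaw":1},{"dx":0,"dy":0,"dz":0.32,"ax":0,"ay":0,"az":0,"jaw":1},{"dx":0,"dy":0,"dz":0.4,"ax":0,"ay":0,"az":0,"jaw":1},{"dx":0,"dy":0,"dz":0.48,"ax":0,"ay":0,"az":0,"jaw":1},{"dx":0,"dy":0,"dz":0.5,"ax":0,"ay":0,"az":0,"jaw":1},{"dx":0,"dy":0,"dz":0.5,"ax":0,"ay":0,"az":0,"jaw":1},{"dx":0,"dy":0,"dz":0.5,"ax":0,"ay":0,"az":0,"jaw":1},{"dx":0,"dy":0,"dz":0.5,"ax":0,"ay":0,"az":0,"jaw":1}]'

```text
clock: 17.45
eef_pos: [583.9, 37.3, 111.8]
tcp_rot: [3.141, -0.074, 0.002]
contact_force: [-2.6, -0.6, 8.1]
grip_width: 19.9
grasp_force: 70.2
```

The collar is being pressed (8 N), and the arm gives about 8 N/mm. I'll press further.

Emit:
arm_command --moves '[{"dx":0,"dy":0,"dz":0.06,"ax":0,"ay":0,"az":0,"jaw":1},{"dx":0,"dy":0,"dz":0.12,"ax":0,"ay":0,"az":0,"jaw":1},{"dx":0,"dy":0,"dz":0.18,"ax":0,"ay":0,"az":0,"jaw":1},{"dx":0,"dy":0,"dz":0.24,"ax":0,"ay":0,"az":0,"jaw":1},{"dx":0,"dy":0,"dz":0.3,"ax":0,"ay":0,"az":0,"jaw":1},{"dx":0,"dy":0,"dz":0.36,"ax":0,"ay":0,"az":0,"jaw":1},{"dx":0,"dy":0,"dz":0.4,"ax":0,"ay":0,"az":0,"jaw":1},{"dx":0,"dy":0,"dz":0.4,"ax":0,"ay":0,"az":0,"jaw":1},{"dx":0,"dy":0,"dz":0.4,"ax":0,"ay":0,"az":0,"jaw":1},{"dx":0,"dy":0,"dz":0.4,"ax":0,"ay":0,"az":0,"jaw":1}]'

```text
clock: 18.7
eef_pos: [584.4, 37.2, 108.7]
tcp_rot: [3.14, -0.074, 0.004]
contact_force: [-3.0, 0.1, 11.6]
grip_width: 19.9
grasp_force: 70.8
```

Emit:
arm_command --moves '[{"dx":-0.03,"dy":0,"dz":0.04,"ax":0,"ay":0,"az":0,"jaw":1},{"dx":-0.08,"dy":0,"dz":0.08,"ax":0,"ay":0,"az":0,"jaw":1},{"dx":-0.08,"dy":0,"dz":0.12,"ax":0,"ay":0,"az":0,"jaw":1},{"dx":-0.08,"dy":0,"dz":0.16,"ax":0,"ay":0,"az":0,"jaw":1},{"dx":-0.08,"dy":0,"dz":0.2,"ax":0,"ay":0,"az":0,"jaw":1},{"dx":-0.08,"dy":0,"dz":0.2,"ax":0,"ay":0,"az":0,"jaw":1},{"dx":-0.08,"dy":0,"dz":0.2,"ax":0,"ay":0,"az":0,"jaw":1},{"dx":-0.08,"dy":0,"dz":0.2,"ax":0,"ay":0,"az":0,"jaw":1},{"dx":-0.08,"dy":0,"dz":0.2,"ax":0,"ay":0,"az":0,"jaw":1},{"dx":-0.08,"dy":0,"dz":0.2,"ax":0,"ay":0,"az":0,"jaw":1}]'

```text
clock: 19.95
eef_pos: [584.6, 37.1, 108.4]
tcp_rot: [3.14, -0.074, 0.008]
contact_force: [-5.0, -0.2, 20.1]
grip_width: 19.9
grasp_force: 72.3
```

Run:
```python
from h import *
for i in range(3):
    robot.snapshot('wrist'); s=robot.get_state(); print(s['clock'],s['eef_pos'].round(2),s['contact_force'].round(1),s['ft_torque'].round(2),s['tcp_rot'].round(4))
```

```text
20.0 [584.58  37.14 108.43] [-5.8  0.2 19.5] [ 0.02  0.97 -0.04] [ 3.14   -0.0738  0.0076]
20.05 [584.56  37.14 108.43] [-4.9  0.1 20.4] [ 0.05  0.94 -0.08] [ 3.14   -0.0739  0.0076]
20.1 [584.58  37.13 108.46] [-6.1  0.4 19.4] [0.07 0.96 0.05] [ 3.14   -0.0739  0.0076]
```

It's home: z has stopped at 108.4 (predicted 108.6) with 20 N of push. I'll relieve the small sideways load before handing in.

Emit:
arm_command --moves '[{"dx":-0.04,"dy":0,"dz":0,"ax":0,"ay":0,"az":0,"jaw":1},{"dx":-0.08,"dy":0,"dz":0,"ax":0,"ay":0,"az":0,"jaw":1},{"dx":-0.12,"dy":0,"dz":0,"ax":0,"ay":0,"az":0,"jaw":1},{"dx":-0.12,"dy":0,"dz":0,"ax":0,"ay":0,"az":0,"jaw":1},{"dx":-0.12,"dy":0,"dz":0,"ax":0,"ay":0,"az":0,"jaw":1},{"dx":-0.12,"dy":0,"dz":0,"ax":0,"ay":0,"az":0,"jaw":1},{"dx":-0.12,"dy":0,"dz":0,"ax":0,"ay":0,"az":0,"jaw":1},{"dx":-0.12,"dy":0,"dz":0,"ax":0,"ay":0,"az":0,"jaw":1},{"dx":-0.12,"dy":0,"dz":0,"ax":0,"ay":0,"az":0,"jaw":1},{"dx":-0.12,"dy":0,"dz":0,"ax":0,"ay":0,"az":0,"jaw":1}]'

```text
clock: 21.35
eef_pos: [583.8, 37.1, 108.4]
tcp_rot: [3.14, -0.074, 0.009]
contact_force: [-2.7, -0.8, 18.0]
grip_width: 20.0
grasp_force: 72.0
```

```bash
python3 -c "
from rig import robot
print(robot.sign_off())"
```

```text
the job is handed in; nothing more can be done
None
```

The creasing tool is fully home in the carriage with its teeth meshed (the gear met no resistance at the wheel); the arm is still gripping it and pressing with about 18 N, ready for you to tighten the clamp screw. I signed off at about 21 s of the 48 s; the sign-off gave no verdict.

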